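# Clamp the tool chest and hold its lid open for fitting a stay

### The arm

A 6-joint arm with a two-finger parallel gripper is mounted at the origin on the work surface. World frame = base frame: x ahead of the robot, y to its left, z up, the work surface at z = 0. Lengths are in mm, angles in degrees, forces in N, time in s.
With the tool pointing down it reaches from about 350 to 850 mm from the base axis. Payload 8.1 kg.
Tool frame: the origin (TCP) lies midway between the tips of the shut fingers; the grasp point (between the pads) lies 19 mm behind it; z points along the fingers, y is the line along which they close (so a half turn about z gives the same grasp; the last joint's range is limited). The gripper opens to 85 mm and grips with 20 to 120 N. Pads are 22 mm wide; open, the fingers measure 114 mm over their backs; the gripper's body (76 mm by 85 mm) begins 54 mm behind the grasp point. The pads swing forward as they close: fully open they stand 13 mm farther back than shut.
Start: joints at [70.623, 7.471, 85.268, -0, 87.261, -4.893], TCP at [150.047, 580.94, 231.292] pointing down, gripper open.
Joint ranges: [-169.43, 169.43], [-51.17, 129.36], [1.28, 143.12], [-76.62, 256.62], [0, 156.53], [-152.29, 152.29]. Speed limits (degrees/s): [136.94, 136.94, 159.86, 180, 180, 180].

### API

Orientations are given as [roll, pitch, yaw] about the fixed x, y, z axes, in that order (R = Rz(yaw) Ry(pitch) Rx(roll)).
In Python, from bench import sensors, optics, r gives the robot as it stands.
- The arm moves only by the tool apply_moves, never from a script. Its argument "targets" is a list of rows, each a list of 7 numbers: the shift along the tool's x, y, z in mm, then the turn, a rotation vector about the tool's x, y, z in rad, then the closure, from 0 (fully open) to 1 (shut). In form: [[x, y, z, wx, wy, wz, claw], ...]. A call has 1 to 20 rows; each row shifts and turns the commanded pose from where the row before left it, along the tool's axes as they then stand; what a row does not reach is not made up. A row lasts 1/8 s, in which the tool goes at most 62.5 mm and 10.7 degrees, less where a joint would pass 70% of its speed; a pose out of reach is approached as far as the arm can. A call is refused whole if a number of a shift passes 62.5 or a number of a turn 0.188, either way. A call with a gripper value outside its range is refused whole. The fingers move at their own pace and stop on an object; "force" is the grip in N (left out, the last holds). Time passes only in rows, so rows that do not move let the fingers close. It gives the time, the measured TCP pose, the force, the opening and the grip force at its end, in the units of the state.
- sensors.sense(): the state, without advancing time (a new reading comes with each control period).
- optics.snapshot(name): name is "scene" or "side" or "wrist"; returns the picture (420x560x3 uint8, red, green, blue); there is no depth.
- optics.get_calibration(name): a dict with "camera_matrix" (3x3 intrinsics, pixels), "dist_coeffs" ([k1, k2, p1, p2, k3] as OpenCV has them; the pictures are not rectified), "pose" (4x4, takes a point from camera to world coordinates). Camera axes: x right, y down, z forward; pixel columns grow to the right and rows downward; lengths in mm; the calibration is good to about 2 mm. A picture is of the moment at which its call begins: read the wrist's pose just before it. get_calibration takes no time and is no camera call; for the wrist camera it gives the pose at the moment of the call.
- r.hand_in(): hands the job in; it is judged then, once.
The state is a dict: "time": time; "joint_pos": joint angles; "qd": joint speeds; "joint_efforts": joint torques, N m; "tool_pos": TCP position; "tcp_rot": TCP orientation; "ft_force": force on the tool from outside, world axes, zero at the start; "wrist_torque": the same for the moment, N m; "finger_gap": finger opening in mm; "grip_force": force on a finger pad.
Only numpy, scipy, OpenCV 4.12 (cv2) and the standard library are available. Lean on these libraries where they do the work, as an engineer would, in place of code of your own. Each camera call takes 0.05 s, during which the arm holds its last target. There are 200 camera calls.

### The job

Turn the vise's red-knobbed crank clockwise (as seen from the crank's end) until the vise is screwed up tight on the wooden tool chest, with the lid still shut. Then take the yellow pull, raise the lid to 60 degrees from shut and keep holding it steadily there so that a colleague can fit the lid stay: the program finishes while the gripper is holding the lid, which would otherwise fall shut. Leave the vise tight, and do not disturb the spray bottle, bowl, tin and screwdriver.

Things in the scene. Friction and masses are not known exactly. Their poses are not given: they have to be found in the camera images.
- vise: Blue bench vise fixed to the table. Origin on the table under the middle of the space between the jaws; y runs along the screw from the fixed jaw (face at y=-80 mm) to the crank's end, x from the chest's front to its back, z up. Bed 110 x 310 x 25 mm (y -135 to 175), fixed jaw 85 mm high, moving jaw 89 mm, screw bracket y 135 to 160, 102 mm high. Place and yaw vary.
- vise_jaw: Moving jaw, 100 mm wide (x), 25 mm thick, wood faced; origin on its pressing face at the screw's height, 80 mm above the table. It slides along the vise's -y towards the chest, 8 mm per turn; at crank 0 its origin is at y = 90.2 mm in the vise's frame.
- crank (a joint): Crank angle a (rad), grows clockwise seen from the crank's end (looking along the vise's -y), which closes the vise. The knob is at x = -40 sin a, z = 80 + 40 cos a mm in the vise's frame (0: straight up). Starts between 0 and 2.2. Takes about 2 N at the knob until the jaws grip at about 8.0, then stiffens at once: 10 N at the knob is tight. Self-locking: stays where left.
- crank_grip (a point): Middle of the red crank knob, a cylinder 18 mm in diameter, 36 mm long, parallel to the screw, spinning freely on its pin, 40 mm from the screw's axis. The crank's flat arm (8 mm thick) is nearer the jaws, its middle 24 mm from this point. At crank 0 it is at y = 223.2 mm in the vise's frame and moves along -y with the jaw, 8 mm per turn.
- screw_axis (a point): Point on the screw's axis (fixed to the vise), 80 mm above the table, at the centre of the circle that the knob's middle describes when crank = 0.
- chest: Open-topped wooden tool chest, 150 (x) x 160 (y) x 90 mm, 10 mm walls, 0.9 kg, loose on the vise's bed between the jaws with a few mm of play; origin at the centre of its underside, axes like the vise's. It carries the lid.
- lid (a joint): Opening angle (rad) of the chest's green lid (150 x 160 x 14 mm, 0.3 kg): 0 shut, 1.047 = 60 degrees, at most 1.9. Hinged along the chest's far (+x) top edge, its front edge swings up and back. Nothing holds it: it falls shut if let go below about 85 degrees.
- lid_pull (a point): Middle of the lid's yellow pull, a barrel 24 mm in diameter, 26 mm long, parallel to the hinge (chest's y), on a 10 mm brass neck, 32 mm in front of the lid's edge, in the lid's mid plane; 122 mm above the table when shut, 182 mm from the hinge axis. Pinched on its flat ends (26 mm apart) it swivels between the fingers as the lid swings.
- lid_hinge (a point): Middle of the lid's hinge axis, which runs along the chest's y, 122 mm above the table.
- spray_bottle: White bottle with a red cap, 66 mm diameter, 170 mm high, bystander; origin at the centre of its underside.
- bowl: Terracotta bowl, 100 mm diameter, 45 mm high, bystander; origin at the centre of its underside.
- wax_tin: Metal tin, 60 mm diameter, 60 mm high, bystander; origin at the centre of its underside.
- screwdriver: Screwdriver lying on the table, bystander; origin under its middle.
Things that resemble listed ones, but are neither listed nor needed, are in the scene too. Of the things that look like the chest, the middle-sized one is meant.

How it is judged:
By the outcome, as a careful person would: the job done as asked, in the order asked, and still so for the second after the job is handed in, while the arm keeps its last pose, push and grip.
It also fails if it takes over 72 s, if anything falls off the work surface, if the arm or the gripper's body presses on something with over 40 N, if the wrist force passes 120 N, or if a joint passes its speed limit or range.

## Working session

There is one attempt and no reset: what is moved stays moved. The work goes in short steps, Python scripts to look and compute and a tool call to move; the robot and the scene stay as the last step left them, time stands still between calls to the robot, and variables do not carry over. Pictures are saved under pics/ and viewed, at most 10 in all, crops included, and the job is handed in when it is done.

Besides the shell and the picture viewer there is one more tool, called after "Request:" as name([rows], argument=value, ...), one row to a line, values as JSON. apply_moves: Moves the arm, as the interface text tells. Its arguments: {"type":"object","properties":{"targets":{"type":"array"},"force":{"type":"number"}},"required":["targets"]}

```bash
mkdir -p pics; python3 - <<'E'
from bench import sensors, optics, r
import cv2,numpy as np
for n in("scene","side"):
    im=optics.snapshot(n); cv2.imwrite(f"pics/{n}.png",im[:,:,::-1])
    c=optics.get_calibration(n); print(n,np.round(c["camera_matrix"],1).tolist(),c["dist_coeffs"],np.round(c["pose"],3).tolist())
print(sensors.sense())
E
```

```text
scene [[425.2, 0.0, 274.4], [0.0, 425.2, 213.4], [0.0, 0.0, 1.0]] [-0.03540334  0.          0.          0.          0.        ] [[0.71, 0.52, -0.475, 1140.295], [0.704, -0.539, 0.462, -606.79], [-0.016, -0.662, -0.749, 1038.089], [0.0, 0.0, 0.0, 1.0]]
side [[502.5, 0.0, 275.5], [0.0, 502.5, 203.9], [0.0, 0.0, 1.0]] [-0.12148281  0.          0.          0.          0.        ] [[-0.957, -0.223, 0.185, 254.029], [-0.289, 0.706, -0.647, 975.245], [0.014, -0.673, -0.74, 1256.651], [0.0, 0.0, 0.0, 1.0]]
{'time': 0.1, 'joint_pos': array([ 7.06221242e+01,  7.50997839e+00,  8.53228436e+01,  1.61771602e-03,
        8.72609772e+01, -4.89449251e+00]), 'qd': array([-0.04416875, -0.04901336, -0.15556121, -0.00958249,  0.00972624,
       -0.08492385]), 'joint_efforts': array([ 3.96667374e-04, -5.70947671e+01, -5.01945269e+01, -1.92927100e-04,
        7.98887660e-03,  4.14695751e-05]), 'tool_pos': array([149.88067256, 580.47664944, 230.35957096]), 'tcp_rot': array([-1.79906681e+02, -9.61289867e-03,  1.65516530e+02]), 'ft_force': array([-0.19110227,  0.70984827, -0.42590428]), 'wrist_torque': array([0.01415273, 0.0363576 , 0.00822869]), 'grip_force': 0.0, 'finger_gap': 85.60102676329865}
```

View pics/scene.png

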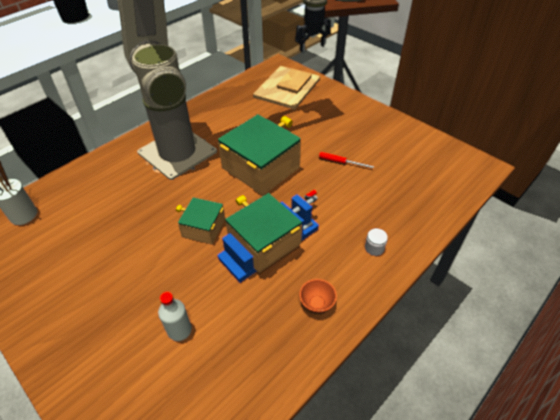

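View pics/side.png

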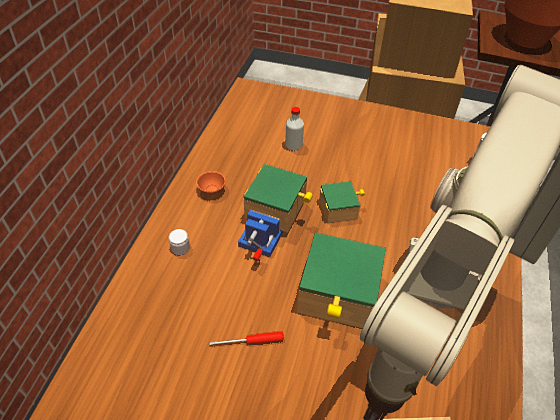

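Scene view: the middle chest sits in the blue vise, with its pull at (242,202) and the red knob at about (312,195). In the side view the pull is at (308,196) and the knob at (257,256). The bottle, bowl, tin and screwdriver are all clear of the vise.

```bash
cat > h.py <<'E'
from bench import sensors, optics, r
import cv2,numpy as np
from scipy.spatial.transform import Rotation as Ro
def ray(c,uv):
    p=cv2.undistortPoints(np.array([[uv]],float),c["camera_matrix"],c["dist_coeffs"])[0,0]
    P=np.array(c["pose"]); d=P[:3,:3]@[p[0],p[1],1]; return P[:3,3],d/np.linalg.norm(d)
def tri(rays):
    A=sum(np.eye(3)-np.outer(d,d) for o,d in rays); b=sum((np.eye(3)-np.outer(d,d))@o for o,d in rays)
    x=np.linalg.solve(A,b); return x,[round(float(np.linalg.norm(np.cross(x-o,d))),1) for o,d in rays]
def plane(c,uv,z):
    o,d=ray(c,uv); return o+d*(z-o[2])/d[2]
def mask(im,col):
    h=cv2.cvtColor(im,cv2.COLOR_RGB2HSV); H,S,V=cv2.split(h)
    return {"red":((H<5)|(H>173))&(S>190)&(V>90),"yel":(H>21)&(H<33)&(S>170)&(V>120),
     "grn":(H>60)&(H<90)&(S>110)&(V>40),"blue":(H>105)&(H<125)&(S>150)&(V>50)}[col].astype(np.uint8)
def blobs(m,box,amin=5):
    x0,y0,x1,y1=box; s=np.zeros_like(m); s[y0:y1,x0:x1]=m[y0:y1,x0:x1]
    n,l,st,ce=cv2.connectedComponentsWithStats(s)
    return [(int(st[i,4]),ce[i].round(1).tolist(),st[i,:4].tolist(),l==i) for i in np.argsort(-st[:,4]) if i and st[i,4]>=amin]
E
python3 - <<'E'
from h import *
I={n:cv2.imread(f"pics/{n}.png")[:,:,::-1].copy() for n in("scene","side")}
C={n:optics.get_calibration(n) for n in I}
B={"scene":dict(yel=(230,190,256,212),red=(296,182,325,215),grn=(222,192,305,256)),"side":dict(yel=(295,185,318,206),red=(245,244,270,270),grn=(240,160,312,216))}
for k in("yel","red"):
    rs=[]
    for n in I:
        b=blobs(mask(I[n],k),B[n][k]); print(n,k,[x[:3] for x in b]); rs.append(ray(C[n],b[0][1]))
    print(k,tri(rs))
for n in I:
    b=blobs(mask(I[n],"grn"),B[n]["grn"])[0]; print(b[:3])
    cn=max(cv2.findContours(b[3].astype(np.uint8),0,2)[0],key=cv2.contourArea)
    P=np.array([plane(C[n],p[0].astype(float),129)[:2] for p in cn]).astype(np.float32)
    print(n,cv2.minAreaRect(P), cv2.boxPoints(cv2.minAreaRect(P)).round(0).tolist())
V=[cv2.resize(I["scene"][170:290,200:340],None,fx=3.5,fy=3.5,interpolation=2),cv2.resize(I["side"][150:270,200:340],None,fx=3.5,fy=3.5,interpolation=2)]
cv2.imwrite("pics/crop.png",np.vstack([cv2.resize(v,(490,300)) if 0 else v[:300*2] for v in V])[:, :, ::-1][:840])
im=np.hstack([cv2.resize(I["scene"][180:280,210:325],(400,348)),cv2.resize(I["side"][160:275,230:330],(400,460))[:348]*0+cv2.resize(I["side"][190:277,225:325],(400,348))])
cv2.imwrite("pics/crop.png",im[:,:,::-1])
E
```

```text
scene yel [(76, [241.6, 199.9], [236, 195, 12, 11])]
side yel [(61, [306.7, 195.3], [299, 192, 13, 9])]
yel (array([455.41717044, -75.10250592, 126.98493956]), [0.6, 0.6])
scene red [(31, [311.4, 193.2], [307, 191, 9, 5])]
side red [(67, [257.4, 254.1], [253, 248, 10, 13])]
red (array([545.95205318, 138.13335977,  61.46321066]), [0.0, 0.0])
(2264, [263.1, 221.8], [226, 194, 76, 58])
scene ((560.7801513671875, -87.37686157226562), (158.1110382080078, 150.7061004638672), 84.40326690673828) [[478.0, -159.0], [628.0, -173.0], [643.0, -16.0], [493.0, -1.0]]
(1574, [276.3, 187.3], [244, 165, 63, 46])
side ((557.042236328125, -82.34124755859375), (157.146728515625, 148.6915283203125), 84.05799865722656) [[475.0, -153.0], [623.0, -168.0], [639.0, -12.0], [491.0, 4.0]]
```

View pics/crop.png

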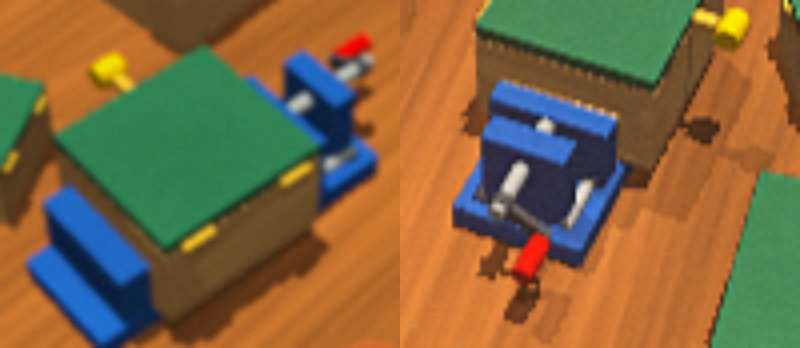

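The crop shows the knob low on the chest's front (-x) side and the pull at the front, agreeing with the triangulated values: yaw about -5.5°, crank about 2.07 rad. Next I check the neighbouring chest and work out the approach.

```bash
cat >> h.py <<'E'
def rel(p,R,s=None):
    """shift and rotvec (tool axes) from the current pose to p,R"""
    s=s or sensors.sense(); R0=Ro.from_euler("xyz",s["tcp_rot"],degrees=True)
    return R0.inv().apply(np.array(p)-s["tool_pos"]).round(1),(R0.inv()*R).as_rotvec().round(3)
E
python3 - <<'E'
from h import *
C={n:optics.get_calibration(n) for n in("scene","side","wrist")}
im=cv2.imread("pics/side.png")[:,:,::-1].copy()
b=blobs(mask(im,"grn"),(298,228,392,302))[0]
cn=max(cv2.findContours(b[3].astype(np.uint8),0,2)[0],key=cv2.contourArea)
for z in(120,160): print(b[2],z,cv2.boxPoints(cv2.minAreaRect(np.array([plane(C["side"],p[0].astype(float),z)[:2] for p in cn]).astype(np.float32))).round().tolist())
s=sensors.sense();R0=Ro.from_euler("xyz",s["tcp_rot"],degrees=True)
W=np.array(C["wrist"]["pose"]);print("cam in tool",R0.inv().apply(W[:3,3]-s["tool_pos"]),(R0.inv()*Ro.from_matrix(W[:3,:3])).as_matrix().round(2).tolist(),C["wrist"]["camera_matrix"][0])
print(rel([546,138,230],Ro.from_euler("xyz",[180,0,84.5],degrees=True)))
E
```

```text
[300, 233, 85, 69] 120 [[185.0, 243.0], [190.0, 50.0], [397.0, 56.0], [392.0, 249.0]]
[300, 233, 85, 69] 160 [[188.0, 269.0], [193.0, 83.0], [392.0, 88.0], [387.0, 274.0]]
cam in tool [  68.95135266   -0.33466222 -143.25232047] [[0.0, -0.96, -0.27], [1.0, 0.0, -0.0], [0.0, -0.27, 0.96]] [359.9140766    0.         280.12217875]
(array([-494.2, -329.3,    0.8]), array([-1.000e-03,  1.000e-03,  1.414e+00]))
```

Request:
apply_moves([
  [-41.2,-27.4,0,0,0,0,0],
  [-41.2,-27.4,0,0,0,0,0],
  [-41.2,-27.4,0,0,0,0,0],
  [-41.2,-27.4,0,0,0,0,0],
  [-41.2,-27.4,0,0,0,0,0],
  [-41.2,-27.4,0,0,0,0,0],
  [-41.2,-27.4,0,0,0,0,0],
  [-41.2,-27.4,0,0,0,0,0],
  [-41.2,-27.4,0,0,0,0,0],
  [-41.2,-27.4,0,0,0,0,0],
  [-41.2,-27.4,0,0,0,0,0],
  [-41.2,-27.4,0,0,0,0.157,0],
  [0,0,0,0,0,0.157,0],
  [0,0,0,0,0,0.157,0],
  [0,0,0,0,0,0.157,0],
  [0,0,0,0,0,0.157,0],
  [0,0,0,0,0,0.157,0],
  [0,0,0,0,0,0.157,0],
  [0,0,0,0,0,0.157,0],
  [0,0,0,0,0,0.157,0],
])

```text
time: 2.6
tool_pos: [546.2, 138.9, 230.7]
tcp_rot: [-179.9, 0.0, 84.3]
ft_force: [0.3, -0.4, 0.3]
finger_gap: 85.2
grip_force: 0.0
```

```bash
python3 - <<'E'
from h import *
s=sensors.sense();print(s["time"],s["tool_pos"],s["tcp_rot"],s["joint_pos"].round(1))
c=optics.get_calibration("wrist");im=optics.snapshot("wrist");cv2.imwrite("pics/w1.png",im[:,:,::-1])
for b in blobs(mask(im,"red"),(0,0,560,420),40):
    print(b[:3],plane(c,b[1],61).round(1)); print(cv2.minAreaRect(np.argwhere(b[3])[:,::-1].astype(np.float32)))
E
```

```text
2.6 [546.15422801 138.88425585 230.70998078] [-1.79939836e+02  1.71740794e-02  8.42622441e+01] [ 9.1  1.9 91.2 -0.  87.  14.8]
(684, [278.6, 184.3], [269, 167, 20, 42]) [543.9 141.3  61. ]
((278.5, 187.5), (41.0, 19.0), 90.0)
```

View pics/w1.png

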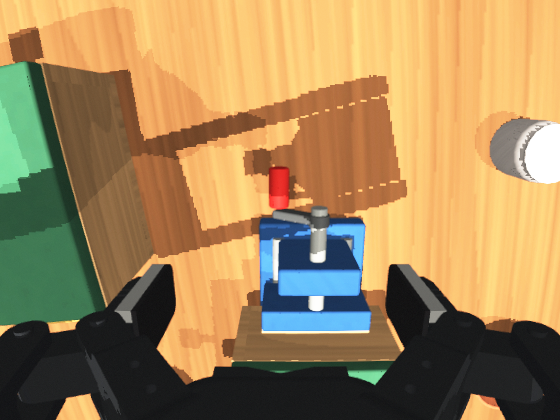

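The wrist view shows the knob at (279,187) aligned with the image's vertical (so the yaw is right) and the screw end at (319,215). I'll fuse the three views.

```bash
python3 - <<'E'
from h import *
C={n:optics.get_calibration(n) for n in("scene","side","wrist")}
px={"scene":(312,194.5),"side":(257.4,254.3),"wrist":(278.5,187)}
print(tri([ray(C[n],px[n]) for n in px]),tri([ray(C[n],px[n]) for n in("side","wrist")]))
w=C["wrist"]
print("knob ends",plane(w,(279,167),61),plane(w,(279,208),61))
print("screw",plane(w,(319,220),85),plane(w,(317,255),85))
im=cv2.imread("pics/w1.png")[:,:,::-1].copy();m=mask(im,"blue")
for y in(228,250,285,300,315,325):
    xs=np.where(m[y])[0];print(y,xs.min(),xs.max())
E
```

```text
(array([546.11142637, 137.87189246,  57.73367536]), [2.5, 1.4, 2.6]) (array([544.44714526, 139.99135768,  63.8215555 ]), [0.9, 0.9])
knob ends [545.97230737 156.69169775  61.        ] [541.95142782 119.61019289  61.        ]
screw [575.15623826 112.25094128  85.        ] [570.99028487  80.67914973  85.        ]
228 260 309
250 260 352
285 261 359
300 261 364
315 370 370
325 369 369
```

Request:
apply_moves([
  [0.4,0,25,0,0,0,0],
  [0.4,0,25,0,0,0,0],
  [0.4,0,25,0,0,0,0],
  [0.4,0,25,0,0,0,0],
  [0.4,-0.3,25,0,0,0,0],
  [0.4,-0.3,25,0,0,0,0],
  [0.4,-0.3,20,0,0,0,0],
  [0.4,-0.3,10,0,0,0,0],
  [0.4,0,8.7,0,0,0,0],
  [0.4,0,0,0,0,0,0.5],
  [0,0,0,0,0,0,1],
  [0,0,0,0,0,0,1],
  [0,0,0,0,0,0,1],
  [0,0,0,0,0,0,1],
  [0,0,0,0,0,0,1],
  [0,0,0,0,0,0,1],
], force=50)

```text
time: 4.65
tool_pos: [546.0, 143.0, 42.9]
tcp_rot: [180.0, -0.0, 84.6]
ft_force: [1.1, -0.5, 0.9]
finger_gap: 16.7
grip_force: 48.7
```

```bash
python3 - <<'E'
from h import *
s=sensors.sense();print({k:np.round(s[k],2) for k in("time","tool_pos","tcp_rot","ft_force","finger_gap","grip_force")})
im=optics.snapshot("wrist");cv2.imwrite("pics/w2.png",im[:,:,::-1])
E
```

```text
{'time': np.float64(4.65), 'tool_pos': array([546.01, 143.03,  42.85]), 'tcp_rot': array([ 1.7996e+02, -1.0000e-02,  8.4550e+01]), 'ft_force': array([ 1.13, -0.47,  0.88]), 'finger_gap': np.float64(16.69), 'grip_force': np.float64(48.74)}
```

View pics/w2.png

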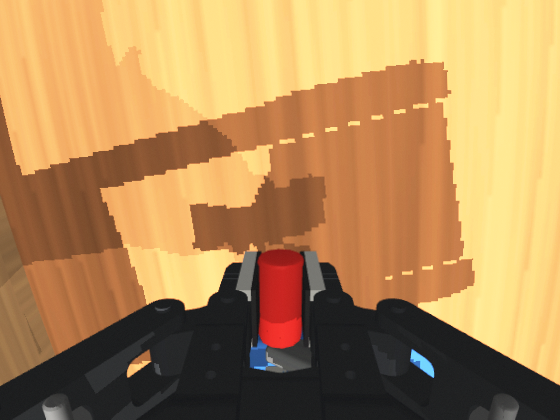

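The wrist view shows the knob at (280,295), squarely between the pads. Next is the table of circle increments.

```bash
python3 - <<'E'
import numpy as np
a=2.09+0.15*np.arange(44);y=-40*np.sin(a);z=-40*np.cos(a)
for i,(p,q) in enumerate(zip(np.diff(y),np.diff(z))): print(i+1,f"{a[i+1]:.2f} [-0.2, {p:.1f}, {q:.1f}, 0,0,0,1],")
E
```

```text
1 2.24 [-0.2, 3.4, 5.0, 0,0,0,1],
2 2.39 [-0.2, 4.1, 4.4, 0,0,0,1],
3 2.54 [-0.2, 4.7, 3.8, 0,0,0,1],
4 2.69 [-0.2, 5.2, 3.0, 0,0,0,1],
5 2.84 [-0.2, 5.6, 2.2, 0,0,0,1],
6 2.99 [-0.2, 5.8, 1.3, 0,0,0,1],
7 3.14 [-0.2, 6.0, 0.5, 0,0,0,1],
8 3.29 [-0.2, 6.0, -0.4, 0,0,0,1],
9 3.44 [-0.2, 5.8, -1.3, 0,0,0,1],
10 3.59 [-0.2, 5.6, -2.2, 0,0,0,1],
11 3.74 [-0.2, 5.2, -3.0, 0,0,0,1],
12 3.89 [-0.2, 4.7, -3.7, 0,0,0,1],
13 4.04 [-0.2, 4.1, -4.4, 0,0,0,1],
14 4.19 [-0.2, 3.4, -5.0, 0,0,0,1],
15 4.34 [-0.2, 2.6, -5.4, 0,0,0,1],
16 4.49 [-0.2, 1.8, -5.7, 0,0,0,1],
17 4.64 [-0.2, 0.9, -5.9, 0,0,0,1],
18 4.79 [-0.2, -0.0, -6.0, 0,0,0,1],
19 4.94 [-0.2, -0.9, -5.9, 0,0,0,1],
20 5.09 [-0.2, -1.8, -5.7, 0,0,0,1],
21 5.24 [-0.2, -2.6, -5.4, 0,0,0,1],
22 5.39 [-0.2, -3.4, -4.9, 0,0,0,1],
23 5.54 [-0.2, -4.1, -4.4, 0,0,0,1],
24 5.69 [-0.2, -4.7, -3.7, 0,0,0,1],
25 5.84 [-0.2, -5.2, -3.0, 0,0,0,1],
26 5.99 [-0.2, -5.6, -2.2, 0,0,0,1],
27 6.14 [-0.2, -5.9, -1.3, 0,0,0,1],
28 6.29 [-0.2, -6.0, -0.4, 0,0,0,1],
29 6.44 [-0.2, -6.0, 0.5, 0,0,0,1],
30 6.59 [-0.2, -5.8, 1.4, 0,0,0,1],
31 6.74 [-0.2, -5.6, 2.2, 0,0,0,1],
32 6.89 [-0.2, -5.2, 3.0, 0,0,0,1],
33 7.04 [-0.2, -4.7, 3.8, 0,0,0,1],
34 7.19 [-0.2, -4.0, 4.4, 0,0,0,1],
35 7.34 [-0.2, -3.3, 5.0, 0,0,0,1],
36 7.49 [-0.2, -2.5, 5.4, 0,0,0,1],
37 7.64 [-0.2, -1.7, 5.7, 0,0,0,1],
38 7.79 [-0.2, -0.8, 5.9, 0,0,0,1],
39 7.94 [-0.2, 0.1, 6.0, 0,0,0,1],
40 8.09 [-0.2, 1.0, 5.9, 0,0,0,1],
41 8.24 [-0.2, 1.8, 5.7, 0,0,0,1],
42 8.39 [-0.2, 2.7, 5.4, 0,0,0,1],
43 8.54 [-0.2, 3.4, 4.9, 0,0,0,1],
```

Request:
apply_moves([
  [-0.2,3.4,5.0,0,0,0,1],
  [-0.2,4.1,4.4,0,0,0,1],
  [-0.2,4.7,3.8,0,0,0,1],
  [-0.2,5.2,3.0,0,0,0,1],
  [-0.2,5.6,2.2,0,0,0,1],
  [-0.2,5.8,1.3,0,0,0,1],
  [-0.2,6.0,0.5,0,0,0,1],
], force=80)

```text
time: 5.58
tool_pos: [582.4, 137.9, 24.5]
tcp_rot: [179.8, 0.0, 84.5]
ft_force: [-3.3, -3.8, 21.5]
finger_gap: 15.6
grip_force: 80.2
```

Request:
apply_moves([
  [-0.2,5.9,-3.0,0,0,0,1],
  [-0.2,5.7,-1.9,0,0,0,1],
  [-0.2,5.3,-2.7,0,0,0,1],
  [-0.2,4.9,-3.5,0,0,0,1],
  [-0.2,4.3,-4.2,0,0,0,1],
  [-0.2,3.6,-4.8,0,0,0,1],
  [-0.2,2.9,-5.3,0,0,0,1],
  [-0.2,2.0,-5.6,0,0,0,1],
  [-0.2,1.2,-5.9,0,0,0,1],
])

```text
time: 6.7
tool_pos: [618.2, 132.6, 60.5]
tcp_rot: [179.7, -0.0, 84.5]
ft_force: [7.8, -2.2, -4.3]
finger_gap: 15.5
grip_force: 78.8
```

Request:
apply_moves([
  [-0.2,1.0,-6.0,0,0,0,1],
  [-0.2,-0.6,-6.0,0,0,0,1],
  [-0.2,-1.5,-5.8,0,0,0,1],
  [-0.2,-2.3,-5.5,0,0,0,1],
  [-0.2,-3.1,-5.1,0,0,0,1],
  [-0.2,-3.9,-4.6,0,0,0,1],
  [-0.2,-4.5,-3.9,0,0,0,1],
  [-0.2,-5.1,-3.2,0,0,0,1],
  [-0.2,-5.5,-2.4,0,0,0,1],
  [-0.2,-5.8,-1.6,0,0,0,1],
  [-0.2,-6.0,-0.7,0,0,0,1],
])

```text
time: 8.07
tool_pos: [578.3, 134.5, 104.9]
tcp_rot: [179.9, -0.0, 84.6]
ft_force: [2.5, -1.4, 5.1]
finger_gap: 15.1
grip_force: 79.5
```

Request:
apply_moves([
  [-0.2,-6.0,0.2,0,0,0,1],
  [-0.2,-5.9,1.1,0,0,0,1],
  [-0.2,-5.7,2.0,0,0,0,1],
  [-0.2,-5.3,2.8,0,0,0,1],
  [-0.2,-4.8,3.5,0,0,0,1],
  [-0.2,-4.3,4.2,0,0,0,1],
  [-0.2,-3.6,4.8,0,0,0,1],
  [-0.2,-2.8,5.3,0,0,0,1],
  [-0.2,-2.0,5.6,0,0,0,1],
  [-0.2,-1.1,5.9,0,0,0,1],
], force=110)

```text
time: 9.32
tool_pos: [538.6, 136.6, 69.2]
tcp_rot: [179.8, -0.1, 84.6]
ft_force: [9.1, -0.4, 1.8]
finger_gap: 14.4
grip_force: 108.0
```

Request:
apply_moves([
  [-0.1,0.5,3.0,0,0,0,1],
  [-0.1,0.2,3.0,0,0,0,1],
  [-0.1,0.2,3.0,0,0,0,1],
  [0,0,0,0,0,0,1],
])

```text
time: 9.82
tool_pos: [538.8, 136.3, 59.9]
tcp_rot: [179.9, -0.0, 84.6]
ft_force: [7.1, 0.6, -1.6]
finger_gap: 14.6
grip_force: 107.8
```

Request:
apply_moves([
  [0,0.5,2.0,0,0,0,1],
  [0,0.5,2.0,0,0,0,1],
  [0,0,0,0,0,0,1],
])

```text
time: 10.2
tool_pos: [539.5, 136.2, 56.0]
tcp_rot: [179.9, -0.0, 84.6]
ft_force: [6.6, 0.1, 1.6]
finger_gap: 14.8
grip_force: 108.2
```

Request:
apply_moves([
  [0,0.6,2.0,0,0,0,1],
  [0,0.6,2.0,0,0,0,1],
  [0,0,0,0,0,0,1],
])

```text
time: 10.58
tool_pos: [540.6, 136.0, 52.2]
tcp_rot: [179.9, -0.0, 84.6]
ft_force: [4.8, 0.2, 5.1]
finger_gap: 14.5
grip_force: 108.4
```

Request:
apply_moves([
  [0,0.9,2.0,0,0,0,1],
  [0,0.9,2.0,0,0,0,1],
  [0,0,0,0,0,0,1],
])

```text
time: 10.95
tool_pos: [542.2, 135.9, 48.4]
tcp_rot: [179.9, -0.0, 84.6]
ft_force: [2.7, 0.4, 7.1]
finger_gap: 14.5
grip_force: 108.7
```

Request:
apply_moves([
  [0,0.9,2.0,0,0,0,1],
  [0,1.0,2.0,0,0,0,1],
  [0,0,0,0,0,0,1],
])

```text
time: 11.32
tool_pos: [544.2, 135.6, 44.8]
tcp_rot: [179.9, -0.0, 84.6]
ft_force: [1.4, -0.9, 11.9]
finger_gap: 14.7
grip_force: 109.0
```

Request:
apply_moves([
  [0,1.0,1.8,0,0,0,1],
  [0,1.1,1.8,0,0,0,1],
  [0,0,0,0,0,0,1],
])

```text
time: 11.7
tool_pos: [546.3, 135.4, 41.6]
tcp_rot: [179.9, -0.0, 84.6]
ft_force: [0.1, -1.2, 15.1]
finger_gap: 14.5
grip_force: 109.3
```

Request:
apply_moves([
  [0,1.2,1.7,0,0,0,1],
  [0,1.2,1.6,0,0,0,1],
  [0,0,0,0,0,0,1],
])

```text
time: 12.08
tool_pos: [548.7, 135.2, 38.6]
tcp_rot: [179.9, -0.0, 84.6]
ft_force: [-2.6, -2.8, 17.7]
finger_gap: 14.6
grip_force: 109.8
```

Request:
apply_moves([
  [0,0,0,0,0,0,0],
  [0,0,0,0,0,0,0],
  [0,0,0,0,0,0,0],
  [0,0,0,0,0,0,0],
  [0,0,-10,0,0,0,0],
  [0,0,-20,0,0,0,0],
  [0,0,-30,0,0,0,0],
  [0,0,-40,0,0,0,0],
  [0,0,-40,0,0,0,0],
  [0,0,-40,0,0,0,0],
  [0,0,-10,0,0,0,0],
  [0,0,0,0,0,0,0],
])

```text
time: 13.58
tool_pos: [548.6, 135.2, 228.3]
tcp_rot: [179.9, -0.0, 84.6]
ft_force: [0.3, 0.2, -0.6]
finger_gap: 85.3
grip_force: 0.0
```

```bash
python3 - <<'E'
from h import *
s=sensors.sense();print(s["tool_pos"],s["ft_force"],s["joint_pos"].round(1))
cs={n:optics.get_calibration(n) for n in("wrist","scene","side")}
im={n:optics.snapshot(n) for n in cs}
for n in im: cv2.imwrite(f"pics/{n}3.png",im[n][:,:,::-1])
B={"scene":(290,175,335,215),"side":(240,240,275,275),"wrist":(200,100,360,300)}
rs=[]
for n in cs:
    b=blobs(mask(im[n],"red"),B[n]); print(n,[x[:3] for x in b])
    if b and n!="scene": x,y,w,h=b[0][2]; rs.append(ray(cs[n],(x+w/2-.5,y+h/2-.5)))
print(tri(rs))
P=[]
for n,bx in(("scene",(222,185,305,256)),("side",(240,160,312,216))):
    g=blobs(mask(im[n],"grn"),bx)[0]; cn=max(cv2.findContours(g[3].astype(np.uint8),0,2)[0],key=cv2.contourArea)
    print(n,cv2.minAreaRect(np.array([plane(cs[n],p[0].astype(float),129)[:2] for p in cn]).astype(np.float32)))
    y=blobs(mask(im[n],"yel"),{"scene":(230,190,256,212),"side":(295,185,318,206)}[n]); print([q[:3] for q in y]); P.append(ray(cs[n],y[0][1]))
print("pull",tri(P))
w=cv2.resize(im["scene"][180:280,210:325],(400,348));v=cv2.resize(im["wrist"],(464,348));cv2.imwrite("pics/c3.png",np.hstack([w,v[:,:400]])[:,:,::-1])
E
```

```text
[548.61282972 135.17365014 228.29413612] [ 0.34164658  0.21973969 -0.56731271] [ 8.6  2.  91.4 -0.  86.5 14.1]
wrist [(675, [269.7, 191.8], [259, 174, 21, 45])]
scene [(40, [308.3, 191.1], [304, 188, 9, 7])]
side [(65, [259.8, 250.5], [255, 245, 10, 12])]
(array([539.55210985, 132.81650307,  75.61937029]), [1.5, 1.5])
scene ((560.3456420898438, -87.69950103759766), (161.5980987548828, 149.76425170898438), 84.47074890136719)
[(83, [241.4, 200.1], [236, 195, 12, 11])]
side ((540.9920654296875, -79.88863372802734), (160.447265625, 116.22906494140625), 84.04743194580078)
[(65, [306.4, 195.1], [298, 192, 15, 10])]
pull (array([456.14456578, -75.95302805, 127.05859243]), [0.1, 0.1])
```

View pics/c3.png

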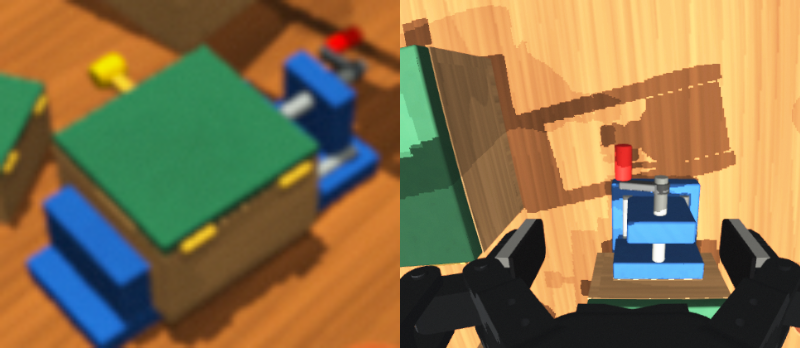

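The wrist crop shows the knob at the 8-o'clock side, with the lid still shut in the scene crop. The knob sits at about a = 8.0, so the jaws gripped at once and the pads crept down the knob while it took about 17 N, so the vise is tight. Next I go above the pull.

Request:
apply_moves([
  [-36.3,-12.6,0,0,0,0,0],
  [-36.3,-12.6,0,0,0,0,0],
  [-36.3,-12.6,0,0,0,0,0],
  [-36.3,-12.6,0,0,0,0,0],
  [-36.3,-12.6,0,0,0,0,0],
  [-36.3,-12.6,0,0,0,0,0],
  [0,0,0,0,0,-0.157,0],
  [0,0,0,0,0,-0.157,0],
  [0,0,0,0,0,-0.157,0],
  [0,0,0,0,0,-0.157,0],
  [0,0,0,0,0,-0.157,0],
  [0,0,0,0,0,-0.157,0],
  [0,0,0,0,0,-0.157,0],
  [0,0,0,0,0,-0.157,0],
  [0,0,0,0,0,-0.157,0],
  [0,0,0,0,0,-0.157,0],
  [0,0,0,0,0,0,0],
])

```text
time: 15.85
tool_pos: [451.4, -74.4, 225.3]
tcp_rot: [180.0, -0.1, 174.5]
ft_force: [0.2, 0.8, -0.2]
finger_gap: 85.5
grip_force: 0.0
```

```bash
python3 - <<'E'
from h import *
s=sensors.sense();print(s["tool_pos"],s["tcp_rot"],s["joint_pos"].round(1))
c=optics.get_calibration("wrist");im=optics.snapshot("wrist");cv2.imwrite("pics/w4.png",im[:,:,::-1])
for b in blobs(mask(im,"yel"),(0,0,560,420),60):
    x,y,w,h=b[2]; print(b[:3],plane(c,b[1],122).round(1),plane(c,(x+w/2-.5,y+h/2-.5),122).round(1))
sc=optics.get_calibration("scene");print("small chest",[plane(sc,p,75)[:2].round() for p in((182,225),(195,199),(223,204),(215,232))])
E
```

```text
[451.369791   -74.36156455 225.30593362] [ 1.79973496e+02 -1.48520937e-01  1.74456989e+02] [ -15.8  -14.9  107.3   -0.    87.8 -100.2]
(1006, [283.2, 206.8], [263, 190, 38, 33]) [450.2 -72.2 122. ] [449.5 -73.3 122. ]
(162, [109.9, 16.7], [98, 0, 23, 29]) [ 312.5 -171.7  122. ] [ 310.8 -172.1  122. ]
small chest [array([ 365., -237.]), array([ 309., -143.]), array([388., -96.]), array([ 456., -185.])]
```

View pics/w4.png

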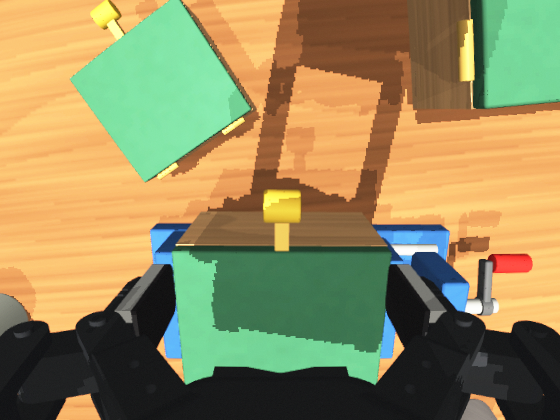

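The wrist view shows the pull's barrel at (282,206), centred between the open fingers, with the lid symmetric about it. Descending to pinch its ends.

Request:
apply_moves([
  [0,0,20,0,0,0,0],
  [0,0,20,0,0,0,0],
  [0,0,20,0,0,0,0],
  [0,0,20,0,0,0,0],
  [0,0,20,0,0,0,0],
  [0,0,15,0,0,0,0],
  [0,0,8,0,0,0,0],
  [0,0,0,0,0,0,0.5],
  [0,0,0,0,0,0,1],
  [0,0,0,0,0,0,1],
  [0,0,0,0,0,0,1],
  [0,0,0,0,0,0,1],
  [0,0,0,0,0,0,1],
  [0,0,0,0,0,0,1],
], force=60)

```text
time: 17.65
tool_pos: [452.8, -73.5, 104.9]
tcp_rot: [179.9, 0.1, 174.5]
ft_force: [-1.3, 5.9, 5.5]
finger_gap: 25.0
grip_force: 59.6
```

```bash
python3 - <<'E'
from h import *
s=sensors.sense();print(s["tool_pos"],s["ft_force"],s["wrist_torque"])
a=np.radians(np.arange(0,63,3));x=182*(1-np.cos(a));z=182*np.sin(a)
for i in range(20): print(i+1,f"[{-(x[i+1]-x[i]):.1f}, 0, {-(z[i+1]-z[i]):.1f}]")
E
```

```text
[452.76341054 -73.5112486  104.86610216] [-1.3242344   5.89438514  5.53261653] [ 0.97605583  0.20892722 -0.20688824]
1 [-0.2, 0, -9.5]
2 [-0.7, 0, -9.5]
3 [-1.2, 0, -9.4]
4 [-1.7, 0, -9.4]
5 [-2.2, 0, -9.3]
6 [-2.7, 0, -9.1]
7 [-3.2, 0, -9.0]
8 [-3.6, 0, -8.8]
9 [-4.1, 0, -8.6]
10 [-4.5, 0, -8.4]
11 [-5.0, 0, -8.1]
12 [-5.4, 0, -7.9]
13 [-5.8, 0, -7.6]
14 [-6.2, 0, -7.2]
15 [-6.6, 0, -6.9]
16 [-6.9, 0, -6.6]
17 [-7.2, 0, -6.2]
18 [-7.6, 0, -5.8]
19 [-7.9, 0, -5.4]
20 [-8.1, 0, -5.0]
```

Request:
apply_moves([
  [-0.2,0.3,-5.0,0,0,0,1],
  [0,0.3,-4.5,0,0,0,1],
  [-0.7,0,-9.5,0,0,0,1],
  [-1.2,0,-9.4,0,0,0,1],
  [-1.7,0,-9.4,0,0,0,1],
  [-2.2,0,-9.3,0,0,0,1],
  [-2.7,0,-9.1,0,0,0,1],
  [-3.2,0,-9.0,0,0,0,1],
  [-3.6,0,-8.8,0,0,0,1],
  [0,0,0,0,0,0,1],
])

```text
time: 18.9
tool_pos: [468.1, -75.0, 178.0]
tcp_rot: [180.0, 0.1, 174.5]
ft_force: [5.8, 2.7, -6.0]
finger_gap: 25.1
grip_force: 59.4
```

Request:
apply_moves([
  [-4.1,0,-8.6,0,0,0,1],
  [-4.5,0,-8.4,0,0,0,1],
  [-5.0,0,-8.1,0,0,0,1],
  [-5.4,0,-7.9,0,0,0,1],
  [-5.8,0,-7.6,0,0,0,1],
  [-6.2,0,-7.2,0,0,0,1],
  [-6.6,0,-6.9,0,0,0,1],
  [-6.9,0,-6.6,0,0,0,1],
  [-7.2,0,-6.2,0,0,0,1],
  [-7.6,0,-5.8,0,0,0,1],
  [0,0,0,0,0,0,1],
])

```text
time: 20.27
tool_pos: [527.4, -81.2, 251.6]
tcp_rot: [180.0, 0.0, 174.5]
ft_force: [3.0, 3.1, -8.1]
finger_gap: 24.9
grip_force: 60.8
```

```bash
python3 - <<'E'
from h import *
s=sensors.sense();print(s["tool_pos"],s["ft_force"],s["wrist_torque"])
cs={n:optics.get_calibration(n) for n in("wrist","scene","side")};im={n:optics.snapshot(n) for n in cs}
for n in im: cv2.imwrite(f"pics/{n}5.png",im[n][:,:,::-1])
cv2.imwrite("pics/c5.png",np.hstack([cv2.resize(im["scene"][130:290,190:350],(400,400)),cv2.resize(im["wrist"],(400,300),)[:, :].copy() if 0 else cv2.resize(im["wrist"][:,70:490],(400,400))])[:,:,::-1])
E
```

```text
[527.40158598 -81.15053465 251.58783619] [ 2.97416513  3.11864442 -8.08098382] [ 0.7039863  -0.03037287 -0.1010055 ]
```

View pics/c5.png

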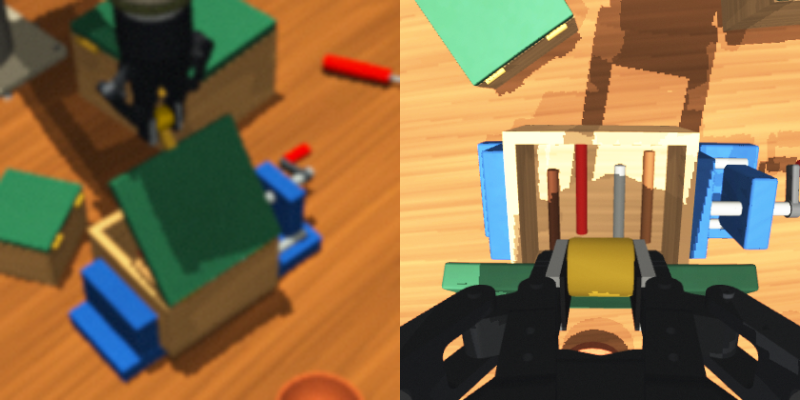

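The lid is raised and held, with the pull squarely between the pads (wrist crop, barrel at about (600,265)). Its angle is about 54° from the displacement, so two more steps.

Request:
apply_moves([
  [-4.0,0,-2.7,0,0,0,1],
  [-4.0,0,-2.7,0,0,0,1],
  [-4.1,0,-2.6,0,0,0,1],
  [-4.1,0,-2.5,0,0,0,1],
  [0,0,0,0,0,0,1],
  [0,0,0,0,0,0,1],
  [0,0,0,0,0,0,1],
  [0,0,0,0,0,0,1],
])

```text
time: 21.42
tool_pos: [542.7, -82.7, 261.5]
tcp_rot: [-180.0, 0.0, 174.5]
ft_force: [2.6, 2.4, -9.1]
finger_gap: 24.9
grip_force: 60.3
```

```bash
python3 - <<'E'
from h import *
s=sensors.sense();p=s["tool_pos"];print(p,s["ft_force"],s["qd"].round(2))
u=np.array([.9954,-.0958]);d=(p-[452.8,-73.5,104.9]);dx=d[:2]@u
print("angle from dz",np.degrees(np.arcsin(d[2]/182)),"dx",np.degrees(np.arccos(1-dx/182)),"chord",np.degrees(2*np.arctan2(dx,d[2])))
cs={n:optics.get_calibration(n) for n in("scene","side")};rs=[]
im={n:optics.snapshot(n) for n in cs}
for n in im: cv2.imwrite(f"pics/{n}6.png",im[n][:,:,::-1])
# lid angle from the scene view: cast top-face corners of the raised front edge and the hinge edge
g=blobs(mask(im["scene"],"grn"),(225,165,308,260))[0]; cn=max(cv2.findContours(g[3].astype(np.uint8),0,2)[0],key=cv2.contourArea)
q=cv2.approxPolyDP(cn,5,True)[:,0];print(q.tolist())
o=np.array([559.5,-86]); ex,ey=u,np.array([.0958,.9954])
for v in q: # intersect with vertical planes through lid ends (y=+-80 in chest frame)
    O,D=ray(cs["scene"],v.astype(float))
    for yy in(-80,80):
        t=(yy-(O[:2]-o)@ey)/(D[:2]@ey);X=O+t*D; print(v,yy,round((X[:2]-o)@ex),round(X[2]),round(np.degrees(np.arctan2(X[2]-122,75-(X[:2]-o)@ex)),1),round(float(np.hypot(X[2]-122,75-(X[:2]-o)@ex))))
for n,bx in(("scene",(290,175,335,215)),("side",(230,230,285,280))): print(n,[b[:3] for b in blobs(mask(im[n],"red"),bx)])
E
```

```text
[542.7342671  -82.72031928 261.52141185] [ 2.63421465  2.40998657 -9.06860047] [ 0.03 -0.02 -0.14  0.01  0.02  0.04]
angle from dz 59.37920384604618 dx 59.78306323582445 chord 59.988180512362575
[[284, 177], [236, 204], [258, 251], [302, 222]]
[284 177] -80 182 477 106.8 371
[284 177] 80 -4 243 56.8 145
[236 204] -80 -4 248 57.8 149
[236 204] 80 -269 -82 -30.7 400
[258 251] -80 77 133 102.0 11
[258 251] 80 -153 -246 -58.2 433
[302 222] -80 237 394 120.8 317
[302 222] 80 74 125 68.1 4
scene [(31, [308.5, 191.2], [304, 188, 9, 7])]
side [(66, [259.8, 250.5], [256, 245, 9, 12])]
```

```bash
python3 - <<'E'
from h import *
c=optics.get_calibration("wrist");print(c["pose"][:3,3]);im=optics.snapshot("wrist");cv2.imwrite("pics/w6.png",im[:,:,::-1])
s=cv2.imread("pics/scene6.png")[160:260,220:320];d=cv2.imread("pics/side6.png")[130:230,230:330]
top=np.hstack([cv2.resize(s,(400,400),interpolation=cv2.INTER_CUBIC),cv2.resize(d,(400,400),interpolation=cv2.INTER_CUBIC)])
w=cv2.resize(im[250:350,80:480,::-1],(800,200))
cv2.imwrite("pics/c6.png",np.vstack([top,w]))
E
```

```text
[474.04067379 -76.30869743 404.80479508]
```

View pics/c6.png

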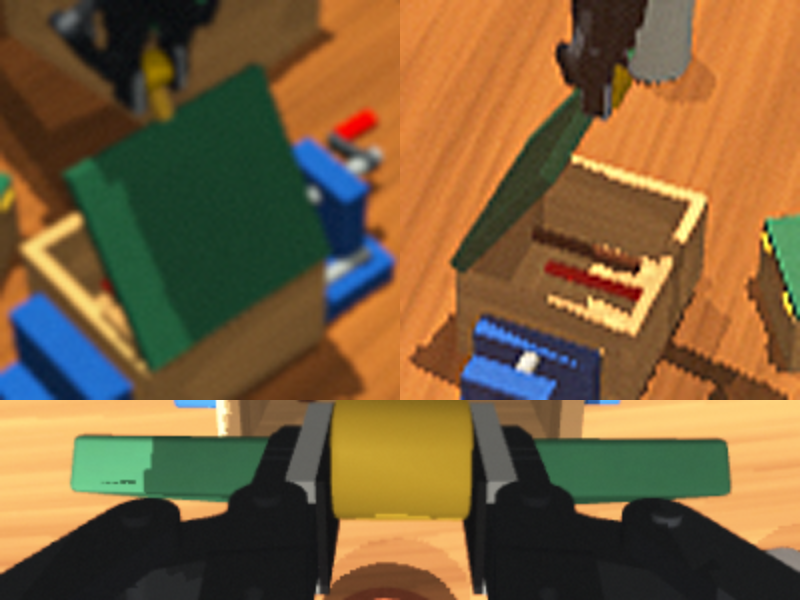

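The pictures show the pull held between the pads and the lid's front end face spanning columns 117–445 in the wrist view. That span of 160 mm gives its distance.

```bash
python3 - <<'E'
from h import *
c=optics.get_calibration("wrist");im=cv2.imread("pics/w6.png")[:,:,::-1].copy()
m=mask(im,"grn");P=np.array(c["pose"])
u=np.array([.9954,-.0958]);o=np.array([559.5,-86])
for row in range(262,304,3):
    xs=np.where(m[row,90:480])[0]+90
    if len(xs)<20: continue
    l,rr=xs.min()-.5,xs.max()+.5
    q=cv2.undistortPoints(np.array([[[l,row]],[[rr,row]]],float),c["camera_matrix"],c["dist_coeffs"])[:,0]
    Z=160/np.linalg.norm(q[1]-q[0]); X=P[:3,:3]@np.append(q.mean(0)*Z,Z)+P[:3,3]
    print(row,l,rr,"vise x",round((X[:2]-o)@u,1),"z",X[2].round(1))
col=m[:,150];print(np.where(col[240:320])[0]+240)
for t in(54,56,58,60):
    e=np.array([-np.cos(np.radians(t)),np.sin(np.radians(t))]);n=np.array([e[1],-e[0]]);h=np.array([75,122])
    print(t,"under",(h+150*e-7*n).round(1),"top",(h+150*e+7*n).round(1),"pull",(h+182*e).round(1))
s=sensors.sense();print("grasp",(s["tool_pos"][:2]-o)@u,s["tool_pos"][2]+19)
# pull's far end line: barrel width in the picture
y=mask(im,"yel");
for row in(280,290,300):
    xs=np.where(y[row])[0];print(row,xs.min(),xs.max())
E
```

```text
268 120.5 174.5 vise x 356.8 z -535.9
271 117.5 441.5 vise x -9.3 z 245.5
274 117.5 442.5 vise x -8.1 z 246.5
277 116.5 443.5 vise x -7.2 z 247.9
280 116.5 443.5 vise x -5.8 z 248.4
283 116.5 443.5 vise x -4.4 z 248.8
286 115.5 443.5 vise x -3.2 z 249.7
289 115.5 443.5 vise x -1.8 z 250.2
292 115.5 444.5 vise x -0.7 z 251.1
295 120.5 444.5 vise x 2.0 z 249.1
298 153.5 417.5 vise x 24.1 z 213.0
[268 269 270 271 272 273 274 275 276 277 278 279 280 281 282 283 284 285
 286 287 288 289 290 291 292 293 294 295 296 297]
54 under [-18.8 239.2] top [ -7.5 247.5] pull [-32.  269.2]
56 under [-14.7 242.4] top [ -3.1 250.3] pull [-26.8 272.9]
58 under [-10.4 245.5] top [  1.4 252.9] pull [-21.4 276.3]
60 under [ -6.1 248.4] top [  6.1 255.4] pull [-16.  279.6]
grasp -16.9999890278372 280.529251420696
280 246 314
290 246 314
300 246 314
```

```bash
python3 - <<'E'
from h import *
c=optics.get_calibration("wrist");im=cv2.imread("pics/w6.png")[:,:,::-1].copy()
y=mask(im,"yel");h=cv2.cvtColor(im,cv2.COLOR_RGB2HSV)
rows=np.where(y[:,280])[0];print("yellow rows",rows.min(),rows.max())
u=np.array([.9954,-.0958]);v=np.array([.0958,.9954]);o=np.array([559.5,-86]);P=np.array(c["pose"])
# rays of the silhouette rows in the vise's x-z plane; distance from each candidate pull centre (should be 12, opposite sides)
for t in(55,57,58,59,60,61):
    e=np.array([-np.cos(np.radians(t)),np.sin(np.radians(t))]);k=np.array([75,122])+182*e;out=[]
    for row in(rows.min()-.5,rows.max()+.5):
        O,D=ray(c,(280,row));a=np.array([(O[:2]-o)@u,O[2]]);d=np.array([D[:2]@u,D[2]]);d/=np.linalg.norm(d);w=k-a
        out.append(round(float(d[0]*w[1]-d[1]*w[0]),1))
    print(t,k.round(1),out)
s=sensors.sense();R=Ro.from_euler("xyz",s["tcp_rot"],degrees=True)
for z in(-19,-17,-21,-23,-25): # where the grasp point appears
    X=s["tool_pos"]+R.apply([0,0,z]);q,_=cv2.projectPoints((P[:3,:3].T@(X-P[:3,3])).reshape(1,3),np.zeros(3),np.zeros(3),c["camera_matrix"],c["dist_coeffs"]);print(z,q.ravel().round(1))
E
```

```text
yellow rows 248 308
55 [-29.4 271.1] [2.7, -21.1]
57 [-24.1 274.6] [9.0, -14.7]
58 [-21.4 276.3] [12.1, -11.6]
59 [-18.7 278. ] [15.2, -8.4]
60 [-16.  279.6] [18.4, -5.2]
61 [-13.2 281.2] [21.5, -2.0]
-19 [280.6 293.7]
-17 [280.6 291.1]
-21 [280.6 296.2]
-23 [280.6 298.9]
-25 [280.6 301.7]
```

The barrel's silhouette and the lid's edge both give about 58°, because the pull crept some 4 mm in the pads. I correct by 2°, ease the radial tension and grip harder.

Request:
apply_moves([
  [0,0,0,0,0,0,1],
  [-1.6,0,-0.5,0,0,0,1],
  [-1.6,0,-0.5,0,0,0,1],
  [-1.5,0,-0.5,0,0,0,1],
  [-1.5,0,-0.5,0,0,0,1],
  [0,0,0,0,0,0,1],
  [0,0,0,0,0,0,1],
  [0,0,0,0,0,0,1],
  [0,0,0,0,0,0,1],
], force=90)

```text
time: 22.7
tool_pos: [548.8, -83.3, 264.7]
tcp_rot: [-180.0, 0.0, 174.5]
ft_force: [-4.7, 2.9, 0.2]
finger_gap: 24.2
grip_force: 90.3
```

```bash
cat > ang.py <<'E'
from h import *
from scipy.optimize import brentq
c=optics.get_calibration("wrist");im=optics.snapshot("wrist")
rows=np.where(mask(im,"yel")[:,280])[0]
u=np.array([.9954,-.0958]);o=np.array([559.5,-86])
def dist(t,row):
    k=np.array([75-182*np.cos(t),122+182*np.sin(t)])
    O,D=ray(c,(280,row));a=np.array([(O[:2]-o)@u,O[2]]);d=np.array([D[:2]@u,D[2]]);d/=np.linalg.norm(d);w=k-a
    return d[0]*w[1]-d[1]*w[0]
print("barrel angle",np.degrees(brentq(lambda t:dist(t,rows.min()-.5)+dist(t,rows.max()+.5),.7,1.4)),rows.min(),rows.max())
m=mask(im,"grn");P=np.array(c["pose"])
for row in(272,276,280,284,288,292,296):
    xs=np.where(m[row,90:480])[0]+90
    if len(xs)<20: continue
    q=cv2.undistortPoints(np.array([[[xs.min()-.5,row]],[[xs.max()+.5,row]]],float),c["camera_matrix"],c["dist_coeffs"])[:,0]
    Z=160/np.linalg.norm(q[1]-q[0]);X=P[:3,:3]@np.append(q.mean(0)*Z,Z)+P[:3,3]
    x=75-(X[:2]-o)@u;z=X[2]-122;print(row,"edge pt angle",np.degrees(np.arctan2(z,x)).round(1),"r",np.hypot(x,z).round(1))
s=sensors.sense();print(s["tool_pos"],s["ft_force"],s["qd"].round(2))
E
python3 ang.py
```

```text
barrel angle 60.08368628521115 249 307
272 edge pt angle 58.5 r 149.8
276 edge pt angle 59.3 r 149.9
280 edge pt angle 60.0 r 149.5
284 edge pt angle 60.8 r 149.7
288 edge pt angle 61.5 r 149.3
292 edge pt angle 62.3 r 134.0
[548.78560223 -83.33638321 264.69123075] [-4.52645839  2.84862046 -0.04619609] [ 0.04 -0.06  0.04  0.05 -0.07  0.03]
```

Request:
apply_moves([
  [0,0,0,0,0,0,1],
  [0,0,0,0,0,0,1],
  [0,0,0,0,0,0,1],
  [0,0,0,0,0,0,1],
  [0,0,0,0,0,0,1],
  [0,0,0,0,0,0,1],
  [0,0,0,0,0,0,1],
  [0,0,0,0,0,0,1],
])

```text
time: 23.75
tool_pos: [548.8, -83.3, 264.7]
tcp_rot: [-180.0, 0.0, 174.5]
ft_force: [-5.1, 3.5, -0.7]
finger_gap: 24.4
grip_force: 90.3
```

```bash
python3 ang.py; python3 - <<'E'
from h import *
im=optics.snapshot("scene");print([b[:3] for b in blobs(mask(im,"red"),(290,175,335,215))])
E
```

```text
barrel angle 60.083024637395766 249 307
272 edge pt angle 58.5 r 149.8
276 edge pt angle 59.3 r 149.9
280 edge pt angle 60.0 r 149.5
284 edge pt angle 60.8 r 149.7
288 edge pt angle 61.5 r 149.3
292 edge pt angle 62.3 r 134.0
[548.79392528 -83.32667497 264.70741318] [-4.03918748  3.11339038  0.08203963] [-0.04 -0.05 -0.1   0.06 -0.02 -0.08]
[(32, [308.4, 191.2], [304, 188, 9, 7])]
```

The lid is steady at 60° and the knob hasn't moved, so I'm handing in.

```bash
python3 -c "
from bench import r
print(r.hand_in())"
```

```text
the job is handed in; nothing more can be done
None
```

Job handed in: the vise is screwed tight (about 17 N measured at the knob, against the 10 N that counts as tight), and the gripper is holding the lid steady at about 60° by the wrist camera; the bystanders were never touched.

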